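# Offer the tasting dish

### The arm

A 6-joint arm with a two-finger parallel gripper is mounted at the origin on the work surface. World frame = base frame: x ahead of the robot, y to its left, z up, the work surface at z = 0. Lengths are in m, angles in rad, forces in N, time in s.
With the tool pointing down it reaches from about 0.425 to 0.925 m from the base axis. Payload 12.5 kg.
Tool frame: the origin (TCP) lies on the centre line of the jaws, within the pads' length; the fingertips stand 14 mm ahead of it and the grasp point (between the pads) lies 5 mm behind it (robot.finger_overhang is the z of the fingertips in the tool frame, in m); z points along the fingers, y is the line along which they close (so a half turn about z gives the same grasp; the last joint's range is limited). The gripper opens to 85 mm and grips with 20 to 120 N. Pads are 22 mm wide; open, the fingers measure 114 mm over their backs; the gripper's body (76 mm by 85 mm) begins 54 mm behind the grasp point. The pads swing forward as they close: fully open they stand 13 mm farther back than shut.
Start: joints at [1.222, 0.491, 1.559, -0, 1.092, -0.106], TCP at [0.15, 0.607, 0.245] pointing down, gripper open.
Joint ranges: [-3.1, 3.1], [-0.84, 2.19], [0.05, 2.79], [-1.13, 4.28], [0.06, 2.93], [-2.69, 2.69]. Speed limits (rad/s): [2.22, 2.22, 2.79, 3.14, 3.14, 3.14].

### API

Orientations are given as a unit quaternion [w, x, y, z].
In Python, from bench import robot gives the robot as it stands. The module is installed in compiled form; this text tells all that it offers.
- The arm moves only by the tool move_arm, never from a script. Its argument "series" is a list of rows, each a list of 7 numbers: the turn, a rotation vector about the tool's x, y, z normalised to -1 to 1, where 1 is 60 degrees, then the shift along the tool's x, y, z normalised to -1 to 1, where 1 is 10 cm, then the closure in counts, from 0 (fully open) to 255 (shut). In form: [[ax, ay, az, x, y, z, jaw], ...]. A call has 1 to 8 rows; each row is the pose to reach, as a shift and turn from the pose commanded when the call began, along the tool's axes at that moment; what a row does not reach only later rows make up. A row lasts 1/8 s, in which the tool goes at most 62.5 mm and 10.7 degrees, less where a joint would pass 70% of its speed; a pose out of reach is approached as far as the arm can. A call with a number of a shift or a turn outside -1 to 1 is refused whole. A call with a gripper value outside its range is refused whole. The fingers move at their own pace and stop on an object; the grip force is fixed at half the most. Time passes only in rows, so rows that repeat a pose let the fingers close. It gives the time, the measured TCP pose, the force, the opening and the grip force at its end, in the units of the state.
- robot.read_state(): the state, without advancing time (a new reading comes with each control period).
- robot.camera(name): name is "scene" or "top" or "wrist"; returns a dict with "pixels" (400x640x3 uint8, red, green, blue), "mtx" (3x3 intrinsics, pixels), "R" (3x3) and "t" (3): a world point X has camera coordinates R X + t. Camera axes: x right, y down, z forward; pixel columns grow to the right and rows downward; lengths in m; the calibration is good to about 2 mm. A picture is of the moment at which its call begins. There is no depth.
- robot.job_done(): hands the job in; it is judged then, once.
The state is a dict: "t": time; "qpos": joint angles; "dq": joint speeds; "joint_efforts": joint torques, N m; "position": TCP position; "tcp_rot": TCP orientation; "ft_force": force on the tool from outside, world axes, zero at the start; "moment": the same for the moment, N m; "gripper_width": finger opening in m; "grasp_force": force on a finger pad.
Only numpy, scipy, OpenCV 4.12 (cv2) and the standard library are available. Lean on these libraries where they do the work, as an engineer would, in place of code of your own. Each camera call takes 0.05 s, during which the arm holds its last target. There are 200 camera calls.

### The job

Get the tasting board ready: first put the two broken biscuit pieces from the board into the empty steel scrap pan. Then lift the two-handled dish straight up off the board and, in the air, turn it a quarter turn and hold it out over the board, about 10 cm up, so that one handle is free and points straight across the table to the taster. Keep the dish level and the cake ball in its middle without touching the ball, leave the other things alone, and finish still holding the dish there, quite still.

Things in the scene. Friction and masses are not known exactly. Their poses are not given: they have to be found in the camera images.
- across (a point): Point on the white worktop (1200 x 1500 mm, top at height 0), 430 mm straight ahead of the robot's base axis, on the robot's side of the dish. Its x axis points straight across the table, away from the robot, to the far edge where the taster stands.
- board: Beech tasting board lying on the table, fixed, 360 (x) x 420 (y) x 15 mm thick. Origin at the centre of its underside, z up; the top is at z = 15 mm.
- dish: Round aluminium dish on a foot ring, 0.13 kg, rim 154 mm across at z = 30 mm, with two alike black lug handles on its x axis, at first pointing about left and right as the robot sees it. Inside dished to 150 mm radius, lowest in the middle (z = 10 mm). Origin at the centre of the underside, z up. Each lug: 28 mm wide (y), 20 mm thick (z 18 to 38 mm), 73 to 119 mm from the centre.
- handle_a (a point): Where the lug handle on the dish's +x side is gripped: middle of its width and thickness, 95 mm from the centre of the dish and 28 mm above its underside; the lug is 28 mm wide here. Held by one lug the dish hangs far out, so grip it firmly (30 N or more) lest it sag.
- handle_b (a point): The same point on the lug handle of the dish's -x side.
- cake_ball_center (a point): Centre of the chocolate cake ball, 38 mm in diameter, about 35 g, lying loose in the middle of the dish; it rolls freely. Its centre is then 29 mm above the underside of the dish.
- broken_half: Broken brown biscuit, about a half, loose on the board: half-round, 76 mm long (x), 36 mm wide (y, from the straight break at -17 to the round edge at +19 mm), 20 mm thick with upright sides up to 15 mm. Origin under its middle, z up. Best gripped across y.
- broken_chunk: Smaller broken biscuit piece, loose on the board: 42 mm long (x), 30 to 36 mm wide (y, from the straight break at -17 to the round edge at +19 mm), 20 mm thick with upright sides up to 15 mm. Origin under its middle, z up. Best gripped across y.
- scrap_pan: Empty deep steel food pan standing on the table to one side of the board, 176 (x) x 162 (y) mm over its rolled rim, 100 mm high, opening 158 x 144 mm, floor 3 mm thick. Origin at the centre of its underside, z up. It stands on the robot's left or right.
- biscuit_tray: White tray filled with whole biscuits, 176 x 162 mm, 43 mm high, on the side opposite the scrap pan. Leave alone. Origin at the centre of its underside.
- sugar_shaker: Aluminium sugar shaker, 68 mm in diameter, 108 mm high, with a loop handle, beside a far corner of the board. Leave alone. Origin at the centre of its underside.
- cutter: Steel ring cutter, 74 mm in diameter, 45 mm high, beside the other far corner of the board. Leave alone. Origin at the centre of its underside.
- cake_ball: The same cake ball; its origin turns with it as it rolls, so use the centre point.
Mind the look-alikes: they are no part of the job. Several things look just like the scrap_pan: the one meant starts farthest to the robot's left. What is shaped like the broken_chunk but yellow is not meant.

How it is judged:
On the way, in this order (a step that is already met when the one before it is completed fails the run):
1. both broken pieces lie in the scrap pan, let go (x of broken_half in the frame of scrap_pan between -0.082 and 0.082 m and y of broken_half in the frame of scrap_pan between -0.075 and 0.075 m and z of broken_half in the frame of scrap_pan between -0.005 and 0.075 m and x of broken_chunk in the frame of scrap_pan between -0.082 and 0.082 m and y of broken_chunk in the frame of scrap_pan between -0.075 and 0.075 m and z of broken_chunk in the frame of scrap_pan between -0.005 and 0.075 m and contact force between each of broken_half, broken_chunk and the arm below 0.1 N), for 0.2 s.
2. the dish is lifted at least 40 mm clear of the board, level, its handles not yet turned (still more than 45 degrees from pointing across the table) (z of dish in the frame of board above 0.055 m and angle between the x axis of dish and the x axis of across, either way round above 0.785 rad and angle between dish's own z axis and vertical below 0.2 rad), for 0.1 s.
At the end, for the whole second after the job is handed in: Both pieces lie in the scrap pan. The gripper alone holds the dish still, its centre over the board, underside 60 to 180 mm above it, level within 7 degrees, handles within 11 degrees of straight across the table, the far handle free, the untouched ball within 20 mm of the middle (x of broken_half in the frame of scrap_pan between -0.082 and 0.082 m and y of broken_half in the frame of scrap_pan between -0.075 and 0.075 m and z of broken_half in the frame of scrap_pan between -0.005 and 0.075 m and x of broken_chunk in the frame of scrap_pan between -0.082 and 0.082 m and y of broken_chunk in the frame of scrap_pan between -0.075 and 0.075 m and z of broken_chunk in the frame of scrap_pan between -0.005 and 0.075 m and z of dish in the frame of board between 0.075 and 0.195 m and x of dish in the frame of board between -0.18 and 0.18 m and y of dish in the frame of board between -0.21 and 0.21 m and angle between dish's own z axis and vertical below 0.12 rad and angle between the x axis of dish and the x axis of across, either way round below 0.2 rad and ((x of across in the frame of dish below 0 m and distance between the grasp point and handle_a above 0.09 m) or (x of across in the frame of dish above 0 m and distance between the grasp point and handle_b above 0.09 m)) and horizontal distance between cake_ball_center and dish below 0.02 m and z of cake_ball_center in the frame of dish between 0.02 and 0.045 m and contact force between dish and the fingers above 1 N and contact force between dish and scrap_pan below 0.1 N and contact force between cake_ball and the arm below 0.1 N and linear speed of dish below 0.03 m/s and angular speed of dish below 0.15 rad/s and linear speed of cake_ball below 0.05 m/s); the arm keeps its last pose, push and grip.
It fails at once if the cake ball rolls more than 32 mm from the dish's centre (horizontal distance between cake_ball_center and dish above 0.032 m).
It fails at once if the dish is tipped more than 15 degrees (angle between dish's own z axis and vertical above 0.26 rad).
It fails at once if the robot touches the cake ball (contact force between cake_ball and the arm above 0.3 N).
It fails at once if the biscuit tray, sugar shaker or cutter is shifted more than 30 mm or knocked over (distance of any of biscuit_tray, sugar_shaker, cutter from where it was at the start of the episode above 0.03 m or angle between any of biscuit_tray, sugar_shaker, cutter's own z axis and vertical above 0.3 rad).
It also fails if it takes over 72 s, if anything falls off the work surface, if the arm or the gripper's body presses on something with over 40 N, if the wrist force passes 120 N, or if a joint passes its speed limit or range.

## Working session

There is one attempt and no reset: what is moved stays moved. The work goes in short steps, Python scripts to look and compute and a tool call to move; the robot and the scene stay as the last step left them, time stands still between calls to the robot, and variables do not carry over. Pictures are saved under pics/ and viewed, at most 10 in all, crops included, and the job is handed in when it is done.

Besides the shell and the picture viewer there is one more tool, called after "Call:" as a command line: name --pt "numbers of a row" for each row, then --argument value for the rest. move_arm: Moves the arm, as the interface text tells. Its arguments: {"type":"object","properties":{"series":{"type":"array","items":{"type":"array","items":{"type":"number"}}}},"required":["series"]}

```bash
mkdir -p pics
cat > h.py <<'E'
import numpy as np, cv2
from bench import robot
from scipy.spatial.transform import Rotation as Ro
def snap(n,f=None):
    c=robot.camera(n)
    if f: cv2.imwrite('pics/'+f,c['pixels'][:,:,::-1])
    return c
def ray(c,u,v,z):
    d=c['R'].T@np.linalg.inv(c['mtx'])@np.array([u,v,1.]); o=-c['R'].T@c['t']
    return o+d*(z-o[2])/d[2]
def proj(c,X):
    p=c['mtx']@(c['R']@np.asarray(X,float)+c['t']); return p[:2]/p[2]
E
python3 - <<'E'
from h import *
a=snap('top','top1.png');b=snap('scene','sc1.png')
np.savez('c1.npz',**{k+n:c[k] for n,c in(('t',a),('s',b)) for k in c})
for c in(a,b):print(c['mtx'],-c['R'].T@c['t'])
s=robot.read_state();print(s['t'],s['position'],Ro.from_quat(np.roll(s['tcp_rot'],-1)).as_matrix().round(3),s['gripper_width'])
E
```

```text
[[462.58433393   0.         312.24059043]
 [  0.         462.58433393 194.86189482]
 [  0.           0.           1.        ]] [ 0.41566435 -0.11697701  1.31850683]
[[422.20771372   0.         321.64763373]
 [  0.         422.20771372 189.87408602]
 [  0.           0.           1.        ]] [ 1.24930235 -0.77070942  1.07083125]
0.1 [0.15016728 0.60647688 0.24477281] [[-0.971  0.24  -0.   ]
 [ 0.24   0.971 -0.001]
 [ 0.    -0.001 -1.   ]] 0.08536922652535903
```

View pics/top1.png

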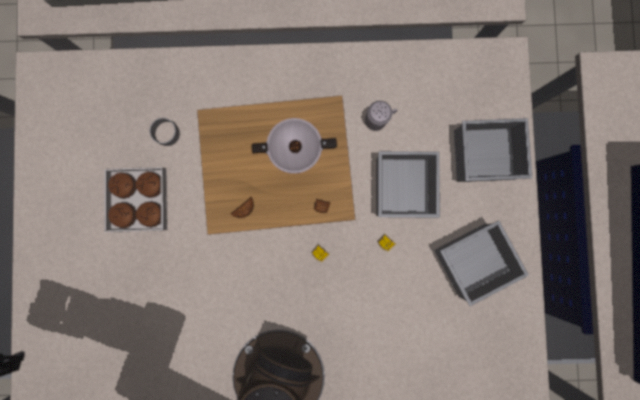

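View pics/sc1.png

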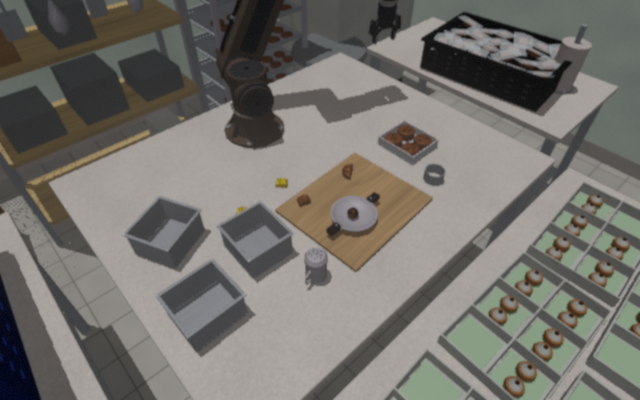

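The top view shows three grey pans, at (408,184), (493,150) and (482,262). Image left is the robot's left (+y), so the pan at (408,184), next to the board, is the one meant. The brown half is at (243,208) and the brown chunk at (321,206). The yellow look-alikes are at (320,253) and (386,243). The dish is at (294,146).

Run:
```python
from h import *
d=np.load('c1.npz');T={k:d[k+'t'] for k in('pixels','mtx','R','t')}
im=T['pixels'][:,:,::-1].copy();hsv=cv2.cvtColor(im,cv2.COLOR_BGR2HSV)
def axis(n,box,m,z):
    x0,x1,y0,y1=box;mm=np.zeros(m.shape,np.uint8);mm[y0:y1,x0:x1]=m[y0:y1,x0:x1]
    nn,l,st,ce=cv2.connectedComponentsWithStats(mm)
    for i in range(1,nn):
        if st[i,4]<15: continue
        v,u=np.where(l==i);P=np.array([ray(T,a,b,z)[:2] for a,b in zip(u,v)])
        r=cv2.minAreaRect((P*1e4).astype(np.float32));
        print(n,st[i,4],ce[i].round(1),'mean',P.mean(0).round(4),'rect',np.array(r[0])/1e4,np.array(r[1])/1e4,round(r[2],1))
H,S,V=[hsv[...,i] for i in range(3)]
br=((S>90)&(V<125)).astype(np.uint8)
axis('half',(225,262,190,225),br,.032);axis('chunk',(308,335,195,217),br,.032)
axis('ball',(283,308,136,157),br,.046)
dk=((V<70)).astype(np.uint8)
axis('lugs',(245,272,135,160),dk,.05);axis('lugs',(318,342,132,155),dk,.05)
# pan rim corners by eye z=.1
for p in((378,152),(439,152),(439,217),(377,215)):print('pan',ray(T,*p,.1).round(3))
for p in((198,109),(342,97),(354,220),(208,234)):print('board',ray(T,*p,.015).round(3))
print('dish centre by rim',ray(T,294,146,.045))
c=cv2.resize(im[90:290,190:450],None,fx=3,fy=3,interpolation=cv2.INTER_CUBIC)[:600,:780];cv2.imwrite('pics/crop1.png',c)
```

```text
half 322 [243.7 208.8] mean [0.4697 0.0813] rect [0.46729282 0.07996163] [0.04002419 0.07713634] 36.5
chunk 206 [321.1 205.5] mean [ 0.473  -0.1344] rect [ 0.47265049 -0.13347117] [0.04399761 0.03875811] 69.9
ball 75 [294.8 146.1] mean [ 0.6392 -0.0659] rect [ 0.63827944 -0.06499999] [0.02500488 0.02524556] 88.5
lugs 115 [258.8 147.5] mean [0.6375 0.0337] rect [0.6374834 0.0327879] [0.02348577 0.03972696] 4.8
lugs 119 [328.6 142.9] mean [ 0.6448 -0.1597] rect [ 0.64468149 -0.15816731] [0.03878093 0.02237555] 88.3
pan [ 0.608 -0.288  0.1  ]
pan [ 0.603 -0.45   0.1  ]
pan [ 0.431 -0.442  0.1  ]
pan [ 0.441 -0.28   0.1  ]
board [0.76  0.21  0.015]
board [ 0.783 -0.203  0.015]
board [ 0.43  -0.226  0.015]
board [0.402 0.186 0.015]
dish centre by rim [ 0.63987989 -0.06360373  0.045     ]
```

View pics/crop1.png

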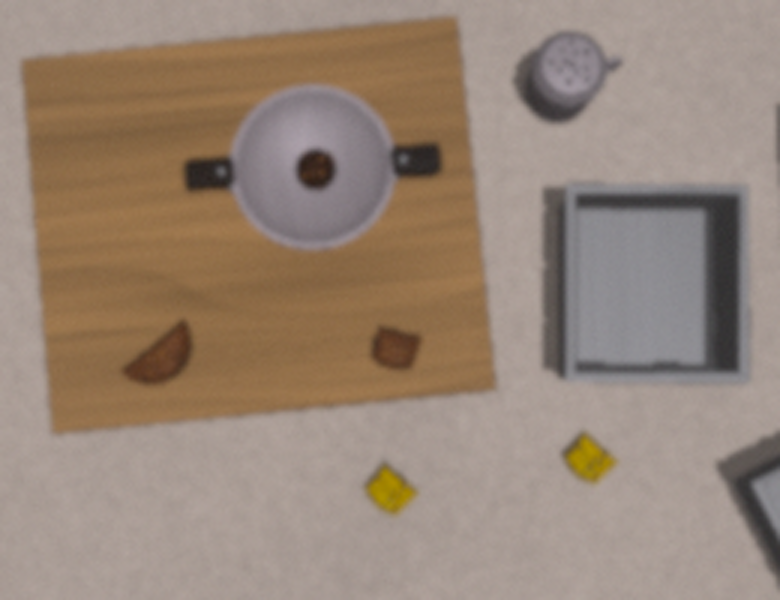

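Pan (0.521,-0.365) has its rim at z=0.1, and the lugs are about 190 mm apart, as given. The brown pieces are at (0.468,0.080) and (0.473,-0.134), with sizes close to the description. The crop confirms the scrap pan at crop (655,285), empty, and the brown chunk at crop (396,348). The two yellow ones lie off the board. Moving now.

Call:
move_arm --pt "0 0 0 -0.5 -0.5 0 0" --pt "0 0 0 -1 -1 0 0" --pt "0 0 0 -1 -1 0 0"

```text
t: 0.48
position: [0.2243, 0.4832, 0.2453]
tcp_rot: [-0.0, 0.122, 0.993, -0.0]
ft_force: [-0.4, 1.1, 0.6]
gripper_width: 0.0853
grasp_force: 0.0
```

Call:
move_arm --pt "0 0 0 -0.4 -0.4 0 0" --pt "0 0 0 -0.8 -0.8 0 0" --pt "0 0 0 -1 -1 0 0"

```text
t: 0.85
position: [0.2972, 0.3631, 0.2453]
tcp_rot: [0.0, 0.122, 0.993, 0.0]
ft_force: [0.0, 1.0, -0.2]
gripper_width: 0.0851
grasp_force: 0.0
```

Call:
move_arm --pt "0 0 0 -0.4 -0.4 0 0" --pt "0 0 0 -0.8 -0.8 0 0" --pt "0 0 0 -1 -1 0 0"

```text
t: 1.23
position: [0.3704, 0.2419, 0.2453]
tcp_rot: [0.0, 0.122, 0.993, 0.0]
ft_force: [-0.7, 0.7, 1.4]
gripper_width: 0.0855
grasp_force: 0.0
```

Call:
move_arm --pt "0 0 0.17 -0.4 -0.4 0.1 0" --pt "0 0 0.34 -0.8 -0.8 0.3 0" --pt "0 0 0.5 -1 -1 0.45 0" --pt "0 0 0.64 -1 -1 0.45 0" --pt "0 0 0.64 -1 -1 0.45 0" --pt "0 0 0.64 -1 -1 0.45 0"

```text
t: 1.98
position: [0.4424, 0.1227, 0.2004]
tcp_rot: [0.0, 0.439, 0.898, 0.0]
ft_force: [-0.0, -0.5, -0.0]
gripper_width: 0.0853
grasp_force: 0.0
```

```bash
cat >> h.py <<'E'
def st():
    s=robot.read_state();M=Ro.from_quat(np.roll(s['tcp_rot'],-1)).as_matrix()
    print('t',round(s['t'],2),'p',np.round(s['position'],4),'yawY',np.degrees(np.arctan2(M[1,1],M[0,1])).round(2),'z',M[:,2].round(3),'q',np.round(s['qpos'],2),'w',round(s['gripper_width'],4),'g',round(s['grasp_force'],1),'F',np.round(s['ft_force'],1))
    return s,M
def go(X):  # tool-frame shift to reach world X, decimetres
    s,M=st();print('shift',(M.T@(np.array(X)-s['position'])*10).round(3))
E
python3 - <<'E'
from h import *
print(robot.finger_overhang)
go([.4675,.08,.2]);w=snap('wrist','w1.png')
print(-w['R'].T@w['t'],w['R'][2],proj(w,(.4675,.08,.03)))
np.savez('w1.npz',**w)
E
```

```text
0.014
t 1.98 p [0.4424 0.1227 0.2004] yawY 37.91 z [ 0.  0. -1.] q [ 0.13  0.32  2.    0.    0.82 -0.54] w 0.0853 g 0.0 F [-0.  -0.5 -0. ]
shift [-0.492 -0.064  0.004]
[0.40130689 0.17512589 0.32798671] [ 0.16208264 -0.20451566 -0.965351  ] [312.12155301 233.29443172]
```

View pics/w1.png

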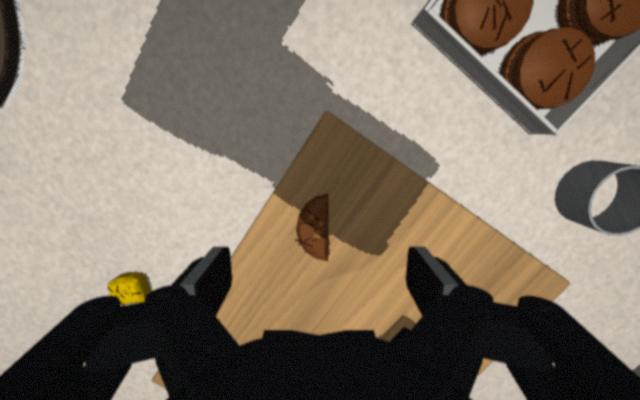

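The half-biscuit shows at (313,227), its break vertical at column 327, well lined up with the jaws' closing line (image horizontal).

Run:
```python
from h import *
w=np.load('w1.npz')
for p in((326,195),(328,260),(298,228),(328,228)):print(ray(w,*p,.032))
X=ray(w,312.5,227.5,.032);print(X);go([X[0],X[1],.029])
```

```text
[0.45240069 0.12332556 0.032     ]
[0.50031103 0.06644345 0.032     ]
[0.45134703 0.07609486 0.032     ]
[0.47682122 0.09597753 0.032     ]
[0.46330887 0.08615589 0.032     ]
t 2.02 p [0.4423 0.1227 0.2004] yawY 37.89 z [ 0.  0. -1.] q [ 0.13  0.32  2.01  0.    0.82 -0.53] w 0.0856 g 0.0 F [-0.8  0.6  0.1]
shift [-0.418 -0.06   1.714]
```

Call:
move_arm --pt "0 0 -0.02 -0.2 -0.03 0.4 0" --pt "0 0 -0.03 -0.42 -0.06 0.9 0" --pt "0 0 -0.03 -0.43 -0.06 1 0"

```text
t: 2.4
position: [0.4633, 0.0842, 0.0983]
tcp_rot: [-0.002, 0.426, 0.905, -0.001]
ft_force: [-0.1, 1.2, 0.9]
gripper_width: 0.0857
grasp_force: 0.0
```

Call:
move_arm --pt "0 0 0 0 0 0.3 0" --pt "0 0 0 0 0 0.5 0" --pt "0 0 0 0 0 0.67 0" --pt "0 0 0 0 0 0.68 0" --pt "0 0 0 0 0 0.68 150" --pt "0 0 0 0 0 0.68 255" --pt "0 0 0 0 0 0.68 255" --pt "0 0 0 0 0 0.68 255"

```text
t: 3.4
position: [0.4643, 0.0847, 0.0333]
tcp_rot: [0.001, 0.427, 0.904, 0.001]
ft_force: [-1.1, 2.1, 12.5]
gripper_width: 0.0334
grasp_force: 58.5
```

Run:
```python
from h import *
st()
```

```text
t 3.4 p [0.4643 0.0847 0.0333] yawY 39.47 z [ 0.002  0.    -1.   ] q [ 0.04  0.63  2.11  0.    0.4  -0.65] w 0.0334 g 58.5 F [-1.1  2.1 12.5]
```

Call:
move_arm --pt "0 0 0 0 0 -0.3 255" --pt "0 0 0 0 0 -0.7 255" --pt "0 0 0 0 0 -1 255"

```text
t: 3.78
position: [0.4639, 0.0845, 0.134]
tcp_rot: [0.0, 0.427, 0.904, 0.0]
ft_force: [-0.4, -0.6, -1.0]
gripper_width: 0.0334
grasp_force: 60.4
```

Call:
move_arm --pt "0 0 0 -0.2 -0.14 -0.3 255" --pt "0 0 0 -0.6 -0.39 -0.6 255" --pt "0 0 0 -1 -0.64 -0.7 255"

```text
t: 4.15
position: [0.4785, -0.0345, 0.2044]
tcp_rot: [0.002, 0.426, 0.905, 0.0]
ft_force: [0.7, 0.3, -0.3]
gripper_width: 0.0334
grasp_force: 60.4
```

Call:
move_arm --pt "0 0 0 -0.45 -0.29 0 255" --pt "0 0 0 -0.9 -0.57 0 255" --pt "0 0 0 -1 -0.64 0 255"

```text
t: 4.53
position: [0.4923, -0.1538, 0.2024]
tcp_rot: [0.0, 0.428, 0.904, -0.0]
ft_force: [0.0, 0.4, -0.6]
gripper_width: 0.0332
grasp_force: 60.4
```

Call:
move_arm --pt "0 0 0 -0.45 -0.29 0 255" --pt "0 0 0 -0.9 -0.57 0 255" --pt "0 0 0 -1 -0.64 0 255"

```text
t: 4.9
position: [0.5065, -0.2709, 0.2021]
tcp_rot: [0.0, 0.428, 0.904, 0.0]
ft_force: [-0.4, 0.4, 0.1]
gripper_width: 0.0328
grasp_force: 60.4
```

Call:
move_arm --pt "0 0 0.16 -0.4 -0.25 0 255" --pt "0 0 0.32 -0.7 -0.44 0 255" --pt "0 0 0.48 -0.91 -0.57 0 255" --pt "0 0 0.66 -0.91 -0.57 0 255" --pt "0 0 0.66 -0.91 -0.57 0 255"

```text
t: 5.52
position: [0.5204, -0.3744, 0.2021]
tcp_rot: [-0.0, 0.707, 0.707, 0.0]
ft_force: [0.3, -0.1, -0.7]
gripper_width: 0.0331
grasp_force: 60.3
```

Run:
```python
from h import *
go([.521,-.372,.075]);a=snap('wrist','w2.png');np.savez('w2.npz',**a)
```

```text
t 5.53 p [ 0.5204 -0.3744  0.2021] yawY -0.01 z [-0.001  0.001 -1.   ] q [-0.73  0.56  1.56  0.    1.02 -0.73] w 0.0331 g 60.3 F [ 0.3 -0.1 -0.7]
shift [0.023 0.007 1.272]
```

View pics/w2.png

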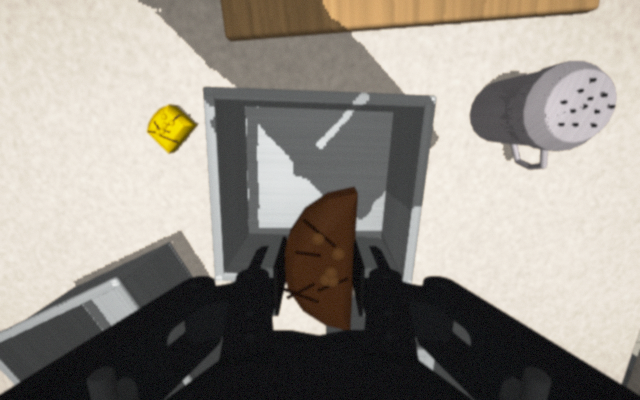

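The half is held over the pan. The rim corners show at (205,89), (435,97), (217,280) and (412,285); the shaker at (560,105) is clear.

Run:
```python
from h import *
w=np.load('w2.npz')
P=np.array([ray(w,*p,.1) for p in((205,89),(435,97),(217,280),(412,285))]);print(P,P.mean(0))
```

```text
[[ 0.43618063 -0.28341981  0.1       ]
 [ 0.60672149 -0.2887411   0.1       ]
 [ 0.43107108 -0.44083159  0.1       ]
 [ 0.60287884 -0.4455308   0.1       ]] [ 0.51921301 -0.36463082  0.1       ]
```

Call:
move_arm --pt "0 0 0 0 0 0.4 255" --pt "0 0 0 0 0 0.8 255" --pt "0 0 0 0 0 1 255"

```text
t: 5.95
position: [0.52, -0.374, 0.1004]
tcp_rot: [-0.001, 0.706, 0.708, -0.0]
ft_force: [0.1, -0.5, -1.1]
gripper_width: 0.0333
grasp_force: 60.4
```

Call:
move_arm --pt "0 0 0 0 0 0.2 255" --pt "0 0 0 0 0 0.25 200" --pt "0 0 0 0 0 0.25 0" --pt "0 0 0 0 0 0.25 0" --pt "0 0 0 0 0 0.25 0" --pt "0 0 0 0 0 0.25 0"

```text
t: 6.7
position: [0.5205, -0.3756, 0.0777]
tcp_rot: [0.0, 0.708, 0.706, 0.0]
ft_force: [0.4, 0.4, 0.7]
gripper_width: 0.0852
grasp_force: 0.0
```

Call:
move_arm --pt "0 0 0 0 0 -0.4 0" --pt "0 0 0 0 0 -0.8 0" --pt "0 0 0 0 0 -1 0"

```text
t: 7.08
position: [0.5207, -0.3759, 0.1797]
tcp_rot: [0.001, 0.708, 0.706, 0.0]
ft_force: [-0.4, 0.3, -0.0]
gripper_width: 0.0855
grasp_force: 0.0
```

Call:
move_arm --pt "0 0 0 0.4 0 -0.25 0" --pt "0 0 0 0.8 -0.2 -0.25 0" --pt "0 0 0 1 -0.3 -0.25 0"

```text
t: 7.45
position: [0.4898, -0.2738, 0.2029]
tcp_rot: [0.0, 0.707, 0.707, 0.0]
ft_force: [0.1, -0.0, -0.5]
gripper_width: 0.0852
grasp_force: 0.0
```

Call:
move_arm --pt "0 0 0.1 0.4 -0.1 0 0" --pt "0 0 0.2 0.8 -0.2 0 0" --pt "0 0 0.3 1 -0.2 0 0" --pt "0 0 0.3 1 -0.2 0 0"

```text
t: 7.95
position: [0.4708, -0.1746, 0.2027]
tcp_rot: [0.0, 0.809, 0.588, 0.0]
ft_force: [0.6, -0.4, 0.1]
gripper_width: 0.0853
grasp_force: 0.0
```

Run:
```python
from h import *
go([.472,-.134,.2]);a=snap('wrist','w3.png');np.savez('w3.npz',**a)
```

```text
t 7.95 p [ 0.4708 -0.1746  0.2027] yawY -17.98 z [ 0.001 -0.    -1.   ] q [-0.49  0.37  1.91  0.    0.86 -0.17] w 0.0853 g 0.0 F [ 0.6 -0.4  0.1]
shift [ 0.39  -0.114  0.027]
```

View pics/w3.png

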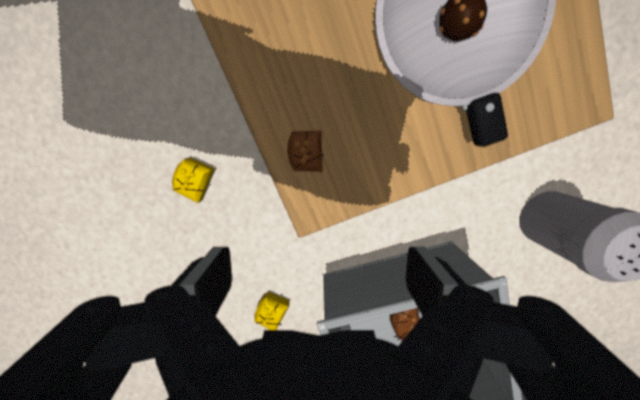

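The brown chunk shows at (306,151), its straight break on the right at column 322, square to the jaws. The half lies in the pan, visible at (405,322).

Run:
```python
from h import *
w=np.load('w3.npz')
for p in((320,131),(322,171),(289,152)):print(ray(w,*p,.03))
X=ray(w,305.5,151,.03);print(X);go([X[0],X[1],.0325])
```

```text
[ 0.4901464  -0.11871464  0.03      ]
[ 0.47979493 -0.15771439  0.03      ]
[ 0.4537191  -0.12881193  0.03      ]
[ 0.47004163 -0.13302196  0.03      ]
t 8.0 p [ 0.471  -0.1754  0.2026] yawY -17.93 z [ 0.001 -0.    -1.   ] q [-0.49  0.37  1.9  -0.    0.86 -0.18] w 0.0854 g 0.0 F [-0.2  0.5 -1. ]
shift [ 0.401 -0.141  1.701]
```

Call:
move_arm --pt "0 0 -0.02 0.2 -0.07 0.4 0" --pt "0 0 -0.05 0.4 -0.14 0.9 0" --pt "0 0 -0.05 0.4 -0.14 1 0"

```text
t: 8.38
position: [0.469, -0.1327, 0.1001]
tcp_rot: [-0.002, 0.793, 0.609, -0.001]
ft_force: [-0.7, 0.1, 0.3]
gripper_width: 0.0853
grasp_force: 0.0
```

Call:
move_arm --pt "0 0 0 0 0 0.3 0" --pt "0 0 0 0 0 0.5 0" --pt "0 0 0 0 0 0.68 0" --pt "0 0 0 0 0 0.7 0" --pt "0 0 0 0 0 0.7 150" --pt "0 0 0 0 0 0.7 255" --pt "0 0 0 0 0 0.7 255" --pt "0 0 0 0 0 0.7 255"

```text
t: 9.38
position: [0.4703, -0.1333, 0.0333]
tcp_rot: [0.001, 0.794, 0.608, 0.0]
ft_force: [-1.5, -0.8, 10.1]
gripper_width: 0.0336
grasp_force: 58.7
```

Call:
move_arm --pt "0 0 0 0 0 -0.3 255" --pt "0 0 0 0 0 -0.7 255" --pt "0 0 0 0 0 -1 255"

```text
t: 9.75
position: [0.47, -0.1331, 0.134]
tcp_rot: [0.0, 0.794, 0.608, 0.0]
ft_force: [0.2, 0.1, -0.7]
gripper_width: 0.0337
grasp_force: 60.5
```

Run:
```python
from h import *
go([.521,-.355,.2])
```

```text
t 9.75 p [ 0.47   -0.1331  0.134 ] yawY -15.1 z [ 0.001 -0.    -1.   ] q [-0.41  0.46  2.01  0.    0.68 -0.15] w 0.0337 g 60.5 F [ 0.2  0.1 -0.7]
shift [-2.01   1.071 -0.658]
```

Call:
move_arm --pt "0 0 0 -0.4 0.2 -0.4 255" --pt "0 0 0 -0.8 0.42 -0.7 255" --pt "0 0 0 -1 0.53 -0.7 255"

```text
t: 10.12
position: [0.4959, -0.2456, 0.2047]
tcp_rot: [0.002, 0.794, 0.608, 0.001]
ft_force: [-0.3, 0.1, -0.8]
gripper_width: 0.0337
grasp_force: 60.5
```

Call:
move_arm --pt "0 0 -0.1 -0.4 0.2 0 255" --pt "0 0 -0.2 -0.8 0.42 0 255" --pt "0 0 -0.25 -1 0.53 0 255" --pt "0 0 -0.25 -1 0.53 0 255"

```text
t: 10.62
position: [0.5197, -0.3544, 0.2008]
tcp_rot: [-0.001, 0.708, 0.706, -0.0]
ft_force: [-0.2, 0.4, -0.2]
gripper_width: 0.0338
grasp_force: 60.5
```

Call:
move_arm --pt "0 0 0 0 0 0.4 255" --pt "0 0 0 0 0 0.8 255" --pt "0 0 0 0 0 1 255" --pt "0 0 0 0 0 1 255"

```text
t: 11.12
position: [0.5193, -0.3521, 0.1006]
tcp_rot: [-0.002, 0.708, 0.706, -0.0]
ft_force: [-0.6, 0.7, 1.4]
gripper_width: 0.0335
grasp_force: 60.5
```

Call:
move_arm --pt "0 0 0 0 0 0.07 200" --pt "0 0 0 0 0 0.07 0" --pt "0 0 0 0 0 0.07 0" --pt "0 0 0 0 0 0.07 0" --pt "0 0 0 0 0 0.07 0"

```text
t: 11.75
position: [0.5201, -0.3539, 0.0955]
tcp_rot: [0.0, 0.708, 0.706, 0.0]
ft_force: [-0.7, 0.2, -0.2]
gripper_width: 0.0853
grasp_force: 0.0
```

Call:
move_arm --pt "0 0 0 0 0 -0.4 0" --pt "0 0 0 0 0 -0.8 0" --pt "0 0 0 0 0 -1 0" --pt "0 0 0 0.3 0 -1 0" --pt "0 0 0 0.7 0.1 -1 0" --pt "0 0 0 1 0.2 -1 0" --pt "0 0 0 1 0.2 -1 0"

```text
t: 12.62
position: [0.5408, -0.2521, 0.1955]
tcp_rot: [0.0, 0.707, 0.707, 0.0]
ft_force: [-0.7, -0.1, -0.9]
gripper_width: 0.0855
grasp_force: 0.0
```

Run:
```python
from h import *
go([.645,-.16,.2]);a=snap('wrist','w4.png');np.savez('w4.npz',**a)
```

```text
t 12.62 p [ 0.5408 -0.2521  0.1955] yawY 0.03 z [ 0.  0. -1.] q [-0.55  0.5   1.69  0.    0.95 -0.55] w 0.0855 g 0.0 F [-0.7 -0.1 -0.9]
shift [ 0.921  1.043 -0.044]
```

View pics/w4.png

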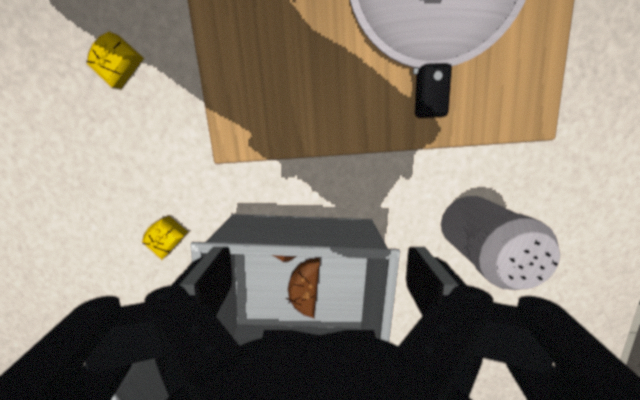

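The half is in the pan at (303,285) and part of the chunk at (283,258). The right lug of the dish is at (433,90).

Run:
```python
from h import *
w=np.load('w4.npz')
hsv=cv2.cvtColor(w['pixels'],cv2.COLOR_RGB2HSV);m=(hsv[...,2]<55).astype(np.uint8);mm=np.zeros_like(m);mm[58:122,405:465]=m[58:122,405:465]
n,l,s,c=cv2.connectedComponentsWithStats(mm);i=1+s[1:,4].argmax();print(s[i],c[i])
v,u=np.where(l==i)
P=np.array([ray(w,a,b,.053)[:2] for a,b in zip(u,v)]);r=cv2.minAreaRect((P*1e4).astype(np.float32));print(np.array(r[0])/1e4,np.array(r[1])/1e4,r[2],P.mean(0))
a=snap('top');im=a['pixels'][:,:,::-1][90:240,340:450];np.savez('c2.npz',**a)
cv2.imwrite('pics/pan2.png',cv2.resize(im,None,fx=4,fy=4))
```

```text
[ 415   64   36   54 1633] [431.87017759  91.43968157]
[ 0.63920547 -0.15825094] [0.02934985 0.0434134 ] 1.697586178779602 [ 0.63915119 -0.1586647 ]
```

View pics/pan2.png

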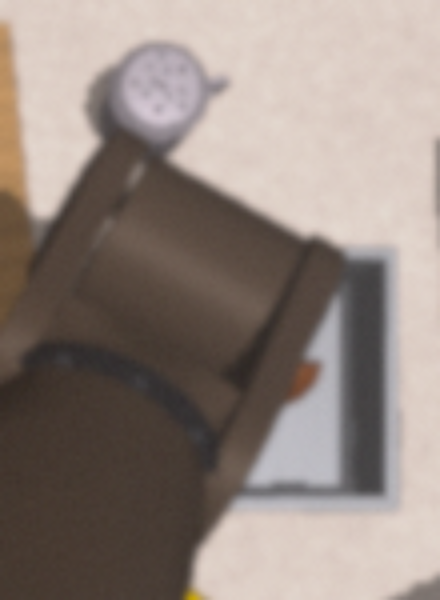

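Call:
move_arm --pt "0 0 0 0.35 0.38 0 0" --pt "0 0 -0.01 0.7 0.76 0.2 0" --pt "0 0 -0.03 0.92 0.99 0.5 0" --pt "0 0 -0.03 0.92 0.99 0.6 0" --pt "0 0 -0.03 0.92 0.99 0.6 0"

```text
t: 13.35
position: [0.6387, -0.1631, 0.1347]
tcp_rot: [-0.001, 0.697, 0.717, -0.0]
ft_force: [0.2, -0.2, 0.0]
gripper_width: 0.0853
grasp_force: 0.0
```

Run:
```python
from h import *
go([.64,-.16,.038]);w=snap('wrist','w5.png');np.savez('w5.npz',**w)
print(proj(w,(.64,-.16,.053)),proj(w,(.64,-.065,.045)))
```

```text
t 13.35 p [ 0.6387 -0.1631  0.1347] yawY 1.62 z [-0.001  0.    -1.   ] q [-0.35  0.66  1.57 -0.    0.91 -0.38] w 0.0853 g 0.0 F [ 0.2 -0.2  0. ]
shift [0.03  0.015 0.967]
[320.68267229 211.11840318] [325.0064817   76.22091569]
```

View pics/w5.png

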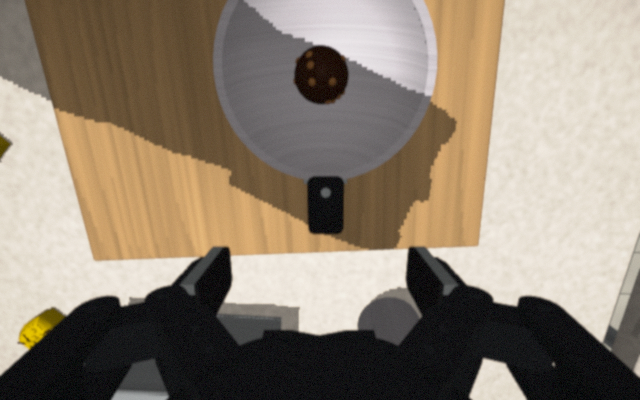

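The lug, at columns 307–343 and rows 178–234, is square to the jaws. The dish rim is centred near column 326 and the ball at (321,74).

Run:
```python
from h import *
w=np.load('w5.npz')
for p in((307,206),(343,206),(325,178),(325,234),(325,206)):print(ray(w,*p,.053).round(4))
print('rim',ray(w,215,65,.045),ray(w,438,65,.045),'ball',ray(w,321,74,.044))
X=ray(w,325,206,.053);go([X[0],X[1],.038])
```

```text
[ 0.6297 -0.1563  0.053 ]
[ 0.6565 -0.1555  0.053 ]
[ 0.6423 -0.1348  0.053 ]
[ 0.6439 -0.1782  0.053 ]
[ 0.6431 -0.1559  0.053 ]
rim [ 0.56441429 -0.06013321  0.045     ] [ 0.71708691 -0.05555391  0.045     ] ball [ 0.63718834 -0.06350935  0.044     ]
t 13.4 p [ 0.639  -0.1634  0.1356] yawY 1.6 z [-0. -0. -1.] q [-0.35  0.65  1.57 -0.    0.91 -0.38] w 0.0855 g 0.0 F [-0.2 -0.1 -0.5]
shift [0.074 0.043 0.976]
```

Call:
move_arm --pt "0 0 0 0.03 0.02 0.25 0" --pt "0 0 0 0.06 0.04 0.5 0" --pt "0 0 0 0.065 0.04 0.7 0" --pt "0 0 0 0.065 0.04 0.85 60" --pt "0 0 0 0.065 0.04 0.96 120" --pt "0 0 0 0.065 0.04 0.96 130" --pt "0 0 0 0.065 0.04 0.96 140" --pt "0 0 0 0.065 0.04 0.96 145"

```text
t: 14.4
position: [0.6435, -0.1554, 0.0399]
tcp_rot: [0.0, 0.697, 0.717, 0.0]
ft_force: [-0.5, -0.4, 0.0]
gripper_width: 0.0369
grasp_force: 0.0
```

Run:
```python
from h import *
st();w=snap('wrist');np.savez('w6.npz',**w)
def ball(w):
    hsv=cv2.cvtColor(w['pixels'],cv2.COLOR_RGB2HSV);m=((hsv[...,1]>110)&(hsv[...,2]<130)).astype(np.uint8)
    n,l,s,c=cv2.connectedComponentsWithStats(m)
    for i in range(1,n):
        if s[i,4]>300: print(s[i],c[i].round(1),ray(w,*c[i],.044).round(4))
ball(w)
```

```text
t 14.4 p [ 0.6435 -0.1554  0.0399] yawY 1.7 z [ 0.001 -0.    -1.   ] q [-0.34  0.78  1.62  0.    0.74 -0.37] w 0.0369 g 0.0 F [-0.5 -0.4  0. ]
[    0     0   277   269 27930] [ 92.5 117.6] [ 0.5494 -0.0897  0.044 ]
[ 261    0   97  108 7996] [309.8  53.7] [ 0.6371 -0.0632  0.044 ]
[ 357  120  156  166 6797] [438.1 216.4] [ 0.6957 -0.1273  0.044 ]
[277 241  18  58 330] [285.1 270.4] [ 0.6277 -0.1559  0.044 ]
[318 240  51  85 799] [352.  290.7] [ 0.6597 -0.1657  0.044 ]
```

Call:
move_arm --pt "0 0 0 0 0 0.015 150" --pt "0 0 0 0 0 0.015 155" --pt "0 0 0 0 0 0.015 160" --pt "0 0 0 0 0 0.015 164" --pt "0 0 0 0 0 0.015 168" --pt "0 0 0 0 0 0.015 172" --pt "0 0 0 0 0 0.015 176" --pt "0 0 0 0 0 0.015 180"

```text
t: 15.45
position: [0.6432, -0.1554, 0.0379]
tcp_rot: [-0.0, 0.697, 0.717, 0.0]
ft_force: [-1.5, -0.6, 2.4]
gripper_width: 0.027
grasp_force: 59.6
```

Call:
move_arm --pt "0 0 0 0 0 0 190" --pt "0 0 0 0 0 0 220" --pt "0 0 0 0 0 0 255" --pt "0 0 0 0 0 0 255" --pt "0 0 0 0 0 0 255" --pt "0 0 0 0 0 0 255" --pt "0 0 0 0 0 0 255" --pt "0 0 0 0 0 0 255"

```text
t: 16.45
position: [0.6432, -0.1554, 0.0378]
tcp_rot: [-0.0, 0.697, 0.717, 0.0]
ft_force: [-2.4, -1.5, 4.6]
gripper_width: 0.0272
grasp_force: 59.9
```

```bash
cat >> h.py <<'E'
def ball(n='wrist'):
    w=snap(n);hsv=cv2.cvtColor(w['pixels'],cv2.COLOR_RGB2HSV);m=((hsv[...,1]>110)&(hsv[...,2]<130)).astype(np.uint8)
    n,l,s,c=cv2.connectedComponentsWithStats(m)
    for i in range(1,n):
        if 2000<s[i,4]<15000: print(s[i],c[i].round(1))
    return w
E
python3 - <<'E'
from h import *
st();ball()
E
```

```text
t 16.45 p [ 0.6432 -0.1554  0.0378] yawY 1.69 z [ 0.  0. -1.] q [-0.34  0.78  1.62  0.    0.74 -0.37] w 0.0272 g 59.9 F [-2.4 -1.5  4.6]
[ 261    0   98  108 8301] [310.4  52.5]
[ 360  121  156  163 6945] [436.  219.9]
```

Call:
move_arm --pt "0 0 0 0 0 -0.01 255" --pt "0 0 0 0 0 -0.03 255" --pt "0 0 0 0 0 -0.06 255" --pt "0 0 0 0 0 -0.09 255" --pt "0 0 0 0 0 -0.12 255" --pt "0 0 0 0 0 -0.14 255" --pt "0 0 0 0 0 -0.15 255" --pt "0 0 0 0 0 -0.15 255"

```text
t: 17.5
position: [0.6433, -0.1554, 0.0528]
tcp_rot: [0.0, 0.697, 0.717, 0.0]
ft_force: [0.9, -0.4, -2.5]
gripper_width: 0.0268
grasp_force: 59.3
```

Run:
```python
from h import *
st();w=ball();snap('scene');cv2.imwrite('pics/w7.png',w['pixels'][:,:,::-1])
```

```text
t 17.5 p [ 0.6433 -0.1554  0.0528] yawY 1.69 z [ 0.  0. -1.] q [-0.34  0.76  1.62  0.    0.76 -0.37] w 0.0268 g 59.3 F [ 0.9 -0.4 -2.5]
[ 262    0   97  108 8233] [310.5  52.8]
[ 360  129  142  156 4873] [421.7 228.2]
```

View pics/w7.png

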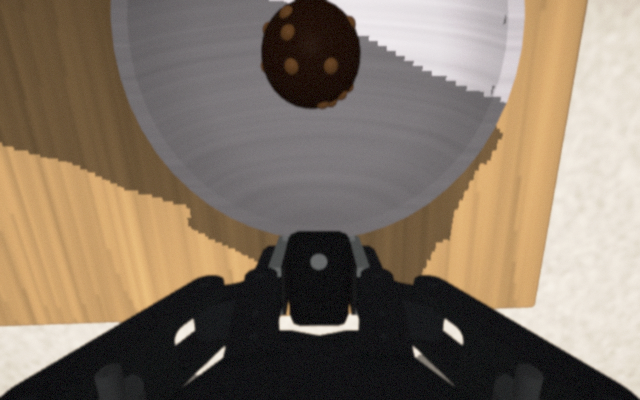

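Lifted and level: the ball has not moved in the wrist view, at (310,53). Next, a smooth lift and then the turn about the dish's centre.

Call:
move_arm --pt "0 0 0 0 0 -0.02 255" --pt "0 0 0 0 0 -0.06 255" --pt "0 0 0 0 0 -0.12 255" --pt "0 0 0 0 0 -0.2 255" --pt "0 0 0 0 0 -0.3 255" --pt "0 0 0 0 0 -0.4 255" --pt "0 0 0 0 0 -0.5 255" --pt "0 0 0 0 0 -0.6 255"

```text
t: 18.6
position: [0.6433, -0.1554, 0.1136]
tcp_rot: [0.0, 0.697, 0.717, 0.0]
ft_force: [-0.1, -0.5, -1.9]
gripper_width: 0.027
grasp_force: 59.3
```

Call:
move_arm --pt "0 0 0 0 0 -0.09 255" --pt "0 0 0 0 0 -0.16 255" --pt "0 0 0 0 0 -0.21 255" --pt "0 0 0 0 0 -0.24 255" --pt "0 0 0 0 0 -0.25 255" --pt "0 0 0 0 0 -0.25 255" --pt "0 0 0 0 0 -0.25 255" --pt "0 0 0 0 0 -0.25 255"

```text
t: 19.6
position: [0.6432, -0.1554, 0.1376]
tcp_rot: [-0.0, 0.697, 0.717, -0.0]
ft_force: [0.3, -0.1, -2.4]
gripper_width: 0.0269
grasp_force: 59.3
```

Run:
```python
from h import *
st();ball()
```

```text
t 19.6 p [ 0.6432 -0.1554  0.1376] yawY 1.69 z [-0.  0. -1.] q [-0.34  0.66  1.57  0.    0.92 -0.37] w 0.0269 g 59.3 F [ 0.3 -0.1 -2.4]
[  23    0  125  142 9732] [79.5 60.8]
[ 262    0   97  108 8195] [310.6  52.9]
```

Call:
move_arm --pt "0 0 0.008 0 -0.008 0 255" --pt "0 0 0.033 0.001 -0.034 0 255" --pt "0 0 0.075 0.003 -0.075 0 255" --pt "0 0 0.133 0.009 -0.134 0 255" --pt "0 0 0.2 0.021 -0.2 0 255" --pt "0 0 0.267 0.037 -0.265 0 255" --pt "0 0 0.333 0.058 -0.328 0 255" --pt "0 0 0.4 0.083 -0.39 0 255"

```text
t: 20.65
position: [0.6036, -0.1482, 0.1378]
tcp_rot: [-0.0, 0.832, 0.556, 0.0]
ft_force: [-0.2, -0.5, -1.6]
gripper_width: 0.0275
grasp_force: 59.3
```

Call:
move_arm --pt "0 0 0.067 0.002 -0.067 0 255" --pt "0 0 0.133 0.009 -0.134 0 255" --pt "0 0 0.2 0.021 -0.2 0 255" --pt "0 0 0.267 0.037 -0.265 0 255" --pt "0 0 0.333 0.058 -0.328 0 255" --pt "0 0 0.4 0.083 -0.39 0 255" --pt "0 0 0.467 0.112 -0.451 0 255" --pt "0 0 0.533 0.146 -0.509 0 255"

```text
t: 21.65
position: [0.5621, -0.1152, 0.1379]
tcp_rot: [-0.0, 0.952, 0.305, -0.0]
ft_force: [0.0, -0.2, -0.5]
gripper_width: 0.0269
grasp_force: 59.3
```

Call:
move_arm --pt "0 0 0.067 0.002 -0.067 0 255" --pt "0 0 0.133 0.009 -0.134 0 255" --pt "0 0 0.2 0.021 -0.2 0 255" --pt "0 0 0.267 0.037 -0.265 0 255" --pt "0 0 0.333 0.058 -0.328 0 255" --pt "0 0 0.4 0.083 -0.39 0 255" --pt "0 0 0.467 0.112 -0.451 0 255" --pt "0 0 0.517 0.137 -0.494 0 255"

```text
t: 22.65
position: [0.5445, -0.067, 0.1379]
tcp_rot: [-0.0, 0.999, 0.039, -0.0]
ft_force: [-0.1, -0.3, -2.0]
gripper_width: 0.0274
grasp_force: 59.3
```

Call:
move_arm --pt "0 0 0.042 0.001 -0.042 0 255" --pt "0 0 0.067 0.002 -0.067 0 255" --pt "0 0 0.078 0.003 -0.079 0 255" --pt "0 0 0.078 0.003 -0.079 0 255" --pt "0 0 0.078 0.003 -0.079 0 255" --pt "0 0 0.078 0.003 -0.079 0 255" --pt "0 0 0.078 0.003 -0.079 0 255" --pt "0 0 0.078 0.003 -0.079 0 255"

```text
t: 23.65
position: [0.5444, -0.0595, 0.1378]
tcp_rot: [-0.0, 1.0, 0.0, 0.0]
ft_force: [0.4, -0.2, -1.6]
gripper_width: 0.0271
grasp_force: 59.3
```

Call:
move_arm --pt "0 0 0 0 0 0 255" --pt "0 0 0 0 0 0 255" --pt "0 0 0 0 0 0 255" --pt "0 0 0 0 0 0 255" --pt "0 0 0 0 0 0 255" --pt "0 0 0 0 0 0 255" --pt "0 0 0 0 0 0 255" --pt "0 0 0 0 0 0 255"

```text
t: 24.65
position: [0.5444, -0.0594, 0.1378]
tcp_rot: [-0.0, 1.0, 0.0, -0.0]
ft_force: [0.6, 0.6, -1.7]
gripper_width: 0.027
grasp_force: 59.3
```

Run:
```python
from h import *
st();ball();ball();a=snap('top')
im=a['pixels'][:,:,::-1]
cv2.imwrite('pics/top8.png',cv2.resize(im[80:240,190:450],None,fx=3,fy=3,interpolation=cv2.INTER_CUBIC))
```

```text
t 24.65 p [ 0.5444 -0.0594  0.1378] yawY -89.99 z [-0.  0. -1.] q [-0.23  0.52  1.86  0.    0.76  1.34] w 0.027 g 59.3 F [ 0.6  0.6 -1.7]
[ 262    0   97  108 7720] [311.2  53. ]
[   52   196   226   140 10278] [163.  271.3]
[ 262    0   97  108 7718] [311.1  53. ]
[   52   196   226   139 10280] [163.1 271.2]
```

View pics/top8.png

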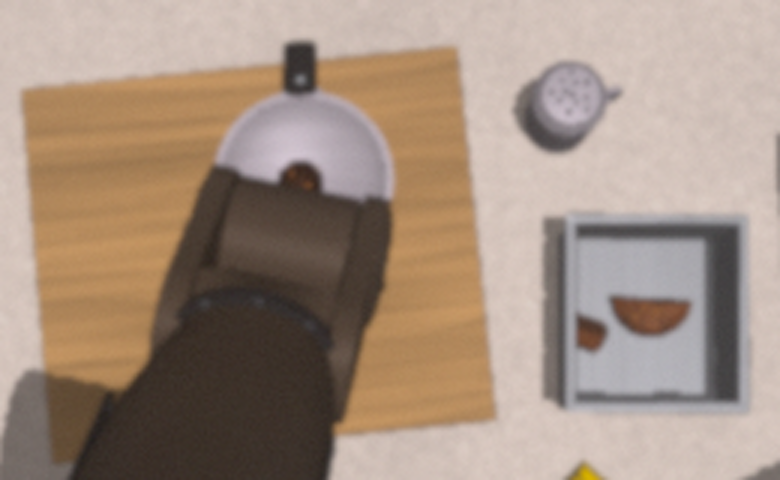

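The half is in the pan at crop (650,315) and the chunk at (590,332). The free handle points straight across at (300,68), and the ball is still and central. Handing in.

```bash
python3 -c "
from bench import robot;print(robot.job_done())"
```

```text
the job is handed in; nothing more can be done
None
```

I handed the job in at 24.8 s without getting a verdict back; the last views showed both broken pieces in the scrap pan and the dish held level and still about 10 cm over the board, its free handle pointing straight across and the ball in its middle.

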